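# Load the full reagent cassette and index the turntable to the reader

### The job

Two identical closed reagent cassettes stand on the bench; lift them to find the full, heavier one, and set it down gently and upright in the one empty cradle of the turntable. Then turn the turntable by pushing one of its pegs until that cradle is under the reader head and the turntable has clicked home there. Leave the lighter, spent cassette standing upright on the bench, and do not tip or push aside the amber bottle and the clear glass bottle nearby.

Things in the scene. Friction and masses are not known exactly. Their poses are not given: they have to be found in the camera images.
- cassette_a: closed white reagent cassette, a plain box 80 long (its x axis) x 40 wide (y) x 55 tall, smooth sides, standing on the bench; origin at the centre of its underside. One of the two loose cassettes is full, about 0.34 kg, the other spent, about 0.11 kg (each may differ by 12 percent); they look the same, and only their weight tells which is which.
- cassette_b: closed white reagent cassette, a plain box 80 long (its x axis) x 40 wide (y) x 55 tall, smooth sides, standing on the bench; origin at the centre of its underside. One of the two loose cassettes is full, about 0.34 kg, the other spent, about 0.11 kg (each may differ by 12 percent); they look the same, and only their weight tells which is which.
- cradle (a point): centre of the floor of the turntable's empty cradle, on the disc's top, 45 above the bench and 85 out from the axis. It turns with the turntable: x points outward from the axis, y along the cradle's long side, z up. The cradle is a pocket 86 long (y) x 46 wide (x) inside, walls 4 thick and 10 high, open above.
- hub (a point): the turntable's axis at the disc's top (45 above the bench), fixed. The disc is 258 in diameter. Four upright steel pegs to push, 14 in diameter, rising 50 above the disc, stand 120 out from this axis at 45, 135, 225 and 315 degrees (anticlockwise from above) from the direction hub to cradle. A boss 36 in diameter rises 12 in the middle.
- indexer: the turntable's grey fixed base; origin on the bench below the hub, x towards the reader. Besides the empty cradle the disc has three like ones at 90, 180 and 270 degrees from it, holding cassettes that are locked in and rise 56 above the disc. A spring roller stands low at the disc's rim, 60 degrees anticlockwise of the reader, 140 to 195 out, below 35.
- read_spot (a point): fixed point at the disc's top, 85 out from the hub, where the cradle's centre must come. x points outward. The reader is a grey column (174 to 206 out from the hub, 50 wide) with an arm 40 wide reaching in to 85 out from the hub, 138 to 166 above the bench, its lens down to 132. Cassettes pass below it, but none can be loaded there from above.
- turntable (a joint): turntable angle in rad, growing anticlockwise from above, 0 with the empty cradle at read_spot; starts between 1.05 and 2.5, so the short way home is clockwise. Light friction (0.1 N m): stays where left. The spring roller drops between two pins on the rim every 90 degrees (0, 1.57, ...): the click centres the disc from about 0.05 rad either side; passing one takes about 5 N at a peg.
- amber_bottle: bystander: amber glass bottle, 60 diameter x 130 tall, origin at the centre of its underside; to be left standing where it is
- saline_bottle: bystander: clear glass bottle, 56 x 120 tall, origin at the centre of its underside; to be left standing where it is
Mind the look-alikes: they are no part of the job. Leave any purple or turquoise look-alike of the cassette_b alone. Leave any yellow look-alike of the cassette_a alone.

How it is judged:
By the outcome, as a careful person would: the job done as asked, in the order asked, and still so for the second after the job is handed in, with the robot touching nothing.
It also fails if it takes over 72 s, if anything falls off the work surface, if the arm or the gripper's body presses on something with over 40 N, if the wrist force passes 120 N, or if a joint passes its speed limit or range.

### The arm

A 6-joint arm with a two-finger parallel gripper is mounted at the origin on the work surface. World frame = base frame: x ahead of the robot, y to its left, z up, the work surface at z = 0. Lengths are in m, angles in rad, forces in N, time in s.
With the tool pointing down it reaches from about 0.325 to 0.775 m from the base axis. Payload 9.3 kg.
Tool frame: the origin (TCP) lies at the very end of the fingers, on their centre line; the grasp point (between the pads) lies 19 mm behind it (tcp_to_grasp is the distance from the TCP to the grasp point, in m); z points along the fingers, y is the line along which they close (so a half turn about z gives the same grasp; the last joint's range is limited). The gripper opens to 85 mm and grips with 20 to 120 N. Pads are 22 mm wide; open, the fingers measure 114 mm over their backs; the gripper's body (76 mm by 85 mm) begins 54 mm behind the grasp point. The pads swing forward as they close: fully open they stand 13 mm farther back than shut.
Start: joints at [-1.471, 0.259, 0.021, 1.334, 0, 1.418], TCP at [0.138, -0.533, 0.231] pointing down, gripper open.
Joint ranges: [-3.04, 3.04], [-0.91, 1.82], [-1.04, 1.36], [-1.92, 1.95], [-1.52, 1.45], [-3.14, 3.14]. Speed limits (rad/s): [2.22, 2.22, 2.79, 3.14, 3.14, 3.14].

### API

Orientations are given as a unit quaternion [x, y, z, w].
In Python, from rig import get_state, read_camera, sign_off, tcp_to_grasp gives the robot as it stands.
- The arm moves only by the shell command python3 -m inch 'ROWS'. ROWS is JSON, one flat list of numbers, 5 for each row, row after row: the shift along the world's x, y, z in cm, then the turn about the world's z in rad, then the gripper command: -1 is fully open, 1 is shut, values between are in proportion. In form: [tx, ty, tz, yaw, grip, tx, ty, tz, yaw, grip, ...]. A call has exactly 5 rows; each row is the pose to reach, as a shift and turn from the pose commanded when the call began; what a row does not reach only later rows make up. A row lasts 1/8 s, in which the tool goes at most 62.5 mm and 10.7 degrees, less where a joint would pass 70% of its speed; a pose out of reach is approached as far as the arm can. A call with a gripper value outside its range is refused whole. The fingers move at their own pace and stop on an object; the grip force is fixed at half the most. Time passes only in rows, so rows that repeat a pose let the fingers close, or fill a call up. It gives the time, the measured TCP pose, the force, the opening and the grip force at its end, in the units of the state.
- get_state(): the state, without advancing time (a new reading comes with each control period).
- read_camera(name): name is "side" or "top"; returns a dict with "image" (384x512x3 uint8, red, green, blue), "intrinsics" (3x3 intrinsics, pixels), "position" and "attitude" of the camera in the world. Camera axes: x right, y down, z forward; pixel columns grow to the right and rows downward; lengths in m; the calibration is good to about 2 mm. A picture is of the moment at which its call begins. There is no depth.
- sign_off(): hands the job in; it is judged then, once.
The state is a dict: "time_s": time; "joints": joint angles; "qd": joint speeds; "joint_efforts": joint torques, N m; "tool_pos": TCP position; "ee_rot": TCP orientation; "ft_force": force on the tool from outside, world axes, zero at the start; "wrist_torque": the same for the moment, N m; "finger_gap": finger opening in m; "finger_force": force on a finger pad.
Only numpy, scipy, OpenCV 4.12 (cv2) and the standard library are available. Lean on these libraries where they do the work, as an engineer would, in place of code of your own. Each camera call takes 0.05 s, during which the arm holds its last target. There are 200 camera calls.

## Working session

There is one attempt and no reset: what is moved stays moved. The work goes in short steps, Python scripts to look and compute and a shell command to move; the robot and the scene stay as the last step left them, time stands still between calls to the robot, and variables do not carry over. Pictures are saved under pics/ and viewed, at most 12 in all, crops included, and the job is handed in when it is done.

```bash
mkdir -p pics; ls; cat > look.py <<'E'
import sys,cv2,numpy as np
from rig import *
def K(n):
    c=read_camera(n); return c
for n in sys.argv[2:]:
    c=read_camera(n); cv2.imwrite(f'pics/{sys.argv[1]}_{n}.png',cv2.cvtColor(c['image'],cv2.COLOR_RGB2BGR))
    np.savez(f'{n}.npz',**c); print(n,c['intrinsics'],c['position'],c['attitude'])
s=get_state(); print(s)
E
python3 look.py p0 top side; python3 -c "
import cv2
a=[cv2.imread(f'pics/p0_{n}.png') for n in('top','side')]
for n,i in zip(('t','s'),a): cv2.imwrite(f'pics/p0b_{n}.png',cv2.resize(i,(768,576)))"
```

```text
pics
top [[421.52037446   0.         255.78508613]
 [  0.         421.52037446 196.51483975]
 [  0.           0.           1.        ]] [0.39213097 0.08416823 0.95852761] [ 0.71131486 -0.70103357  0.02583448 -0.04376863]
side [[392.67718447   0.         252.59716958]
 [  0.         392.67718447 188.13674284]
 [  0.           0.           1.        ]] [0.19969466 0.58185763 0.7554284 ] [-0.22918191  0.91073037 -0.33110793  0.09172445]
{'time_s': 0.1, 'joints': array([-1.47060961e+00,  2.59111666e-01,  2.08372072e-02,  1.33370301e+00,
        6.39030406e-06,  1.41818138e+00]), 'qd': array([ 0.00021273, -0.00192608,  0.00296521, -0.00360919,  0.00085388,
       -0.00015256]), 'joint_efforts': array([ 4.77123380e-03, -5.56694126e+01,  3.45071912e+01,  1.15724117e-02,
       -1.50275696e-04,  3.74003804e-06]), 'tool_pos': array([ 0.1375282 , -0.53226464,  0.23073961]), 'ee_rot': array([ 9.92021873e-01,  1.26064487e-01,  1.86735734e-05, -5.90284212e-04]), 'ft_force': array([-0.10735632, -0.26205097, -1.01425873]), 'wrist_torque': array([-0.06522701, -0.01341379,  0.00939506]), 'finger_force': 0.0, 'finger_gap': 0.0853475092648202}
```

View pics/p0b_t.png

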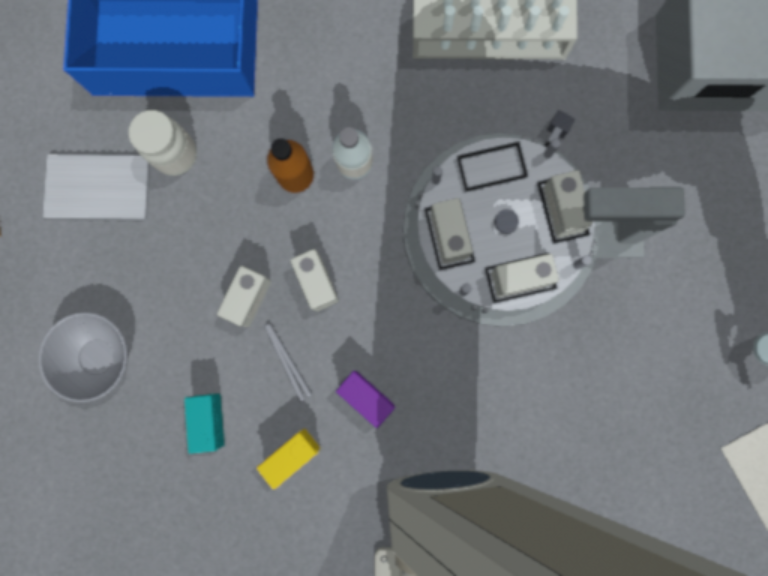

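View pics/p0b_s.png

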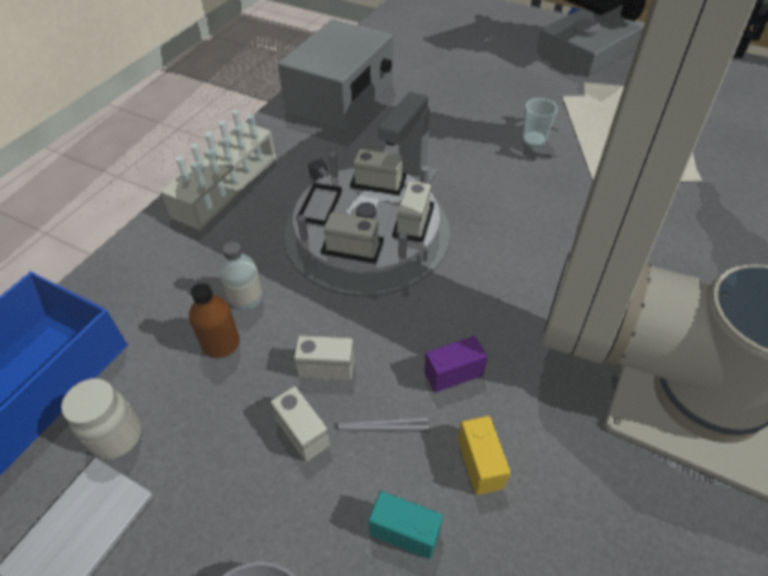

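The top view shows the two white cassettes at about (243,296) and (314,280), the bottles at (290,165) and (352,155), the hub at (507,222), the empty cradle at (492,166) and the reader at (635,203), all in 1.5x pixels. The side view shows the same objects. Next come enlarged crops.

```bash
python3 - <<'E'
import cv2
t=cv2.imread('pics/p0_top.png')[85:225,140:405]; s=cv2.imread('pics/p0_side.png')[95:310,120:310]
cv2.imwrite('pics/c_t.png',cv2.resize(t,None,fx=3,fy=3,interpolation=cv2.INTER_CUBIC))
cv2.imwrite('pics/c_s.png',cv2.resize(s,None,fx=2.75,fy=2.75,interpolation=cv2.INTER_CUBIC))
E
```

```text
(no output)
```

View pics/c_t.png

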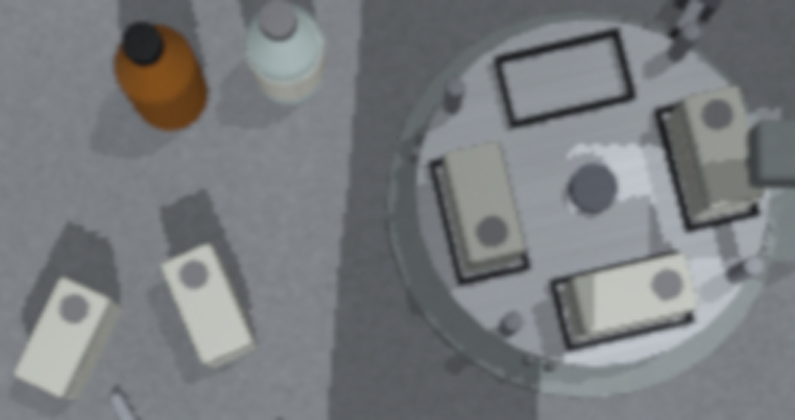

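View pics/c_s.png

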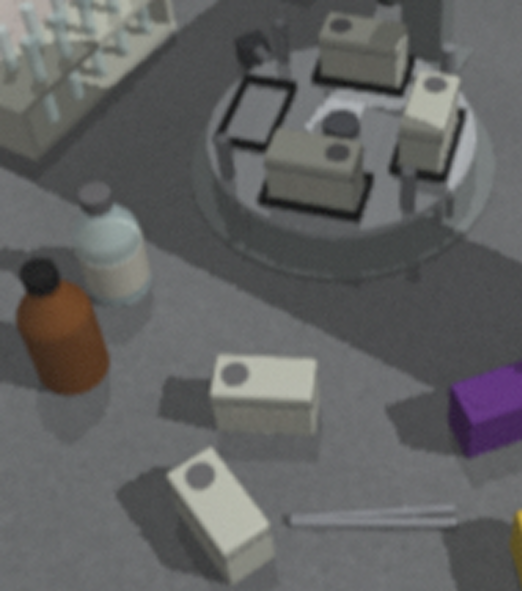

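The crops show both cassettes clearly, with grey dots on their top faces. The dots are at c_t (73,308) and (194,275), and at c_s (200,476) and (234,373). The empty cradle's frame has corners at c_t (495,60), (617,30), (635,97) and (512,126), and at c_s (250,78), (298,85), (270,148) and (218,140). The boss is at c_t (592,187).

```bash
cat > geo.py <<'E'
import numpy as np,cv2
from scipy.spatial.transform import Rotation as R
C={n:dict(np.load(f'{n}.npz')) for n in('top','side')}
def ray(n,p):
    c=C[n]; d=R.from_quat(c['attitude']).apply(np.linalg.inv(c['intrinsics'])@[*p,1]); return c['position'],d/np.linalg.norm(d)
def plane(n,p,z): o,d=ray(n,p); return o+d*(z-o[2])/d[2]
def tri(p,q):
    a,u=ray('top',p); b,v=ray('side',q); t=np.linalg.lstsq(np.c_[u,-v],b-a,rcond=None)[0]
    x,y=a+t[0]*u,b+t[1]*v; return (x+y)/2,np.linalg.norm(x-y)
T=lambda x,y:(140+(x-1)/3,85+(y-1)/3)
S=lambda x,y:(120+(x-.9)/2.75,95+(y-.9)/2.75)
E
python3 - <<'E'
from geo import *
np.set_printoptions(precision=4,suppress=True)
for n,a,b in(('dotL',(73,308),(200,476)),('dotR',(194,275),(234,373)),('cradle',(565,78),(259,112)),('boss',(592,187),(341,124))): print(n,tri(T(*a),S(*b)))
for n,cs,z in(('cradle',[(495,60),(617,30),(635,97),(512,126)],.055),):
    P=np.array([plane('top',T(*c),z) for c in cs]); print(n,P.mean(0),np.linalg.norm(np.diff(P,axis=0),axis=1),cv2.minAreaRect((P[:,:2]*1000).astype('f4')))
    P2=np.array([plane('side',S(*c),z) for c in [(250,78),(298,85),(270,148),(218,140)]]); print(P2.mean(0))
print('hub',plane('top',T(592,187),.057), plane('side',S(341,124),.057))
for v,(cam,hs) in {'top':('top',(140,85)),}.items():
    im=C['top']['image'];g=im.astype(int).min(2)
    sub=cv2.resize(im[155:225,140:230],None,fx=4,fy=4,interpolation=cv2.INTER_CUBIC); 
    for th in (150,170,185,195,205):
        m=(sub.min(2)>th).astype('u1'); cs,_=cv2.findContours(m,cv2.RETR_EXTERNAL,cv2.CHAIN_APPROX_NONE)
        for c in cs:
            if cv2.contourArea(c)<600: continue
            P=np.array([plane('top',(140+(q[0][0]-1.5)/4,155+(q[0][1]-1.5)/4),.055)[:2]*1000 for q in c]).astype('f4')
            r=cv2.minAreaRect(P); print(th,np.round(r[0]),np.round(r[1],1),round(r[2],1))
for n,a in(('amber cap',(143,43)),('saline cap',(277,20))): print(n,plane('top',T(*a),.125))
E
```

```text
dotL (array([0.4984, 0.3071, 0.0563]), np.float64(0.00017876158967709724))
dotR (array([0.5242, 0.2203, 0.0574]), np.float64(0.001731612314798627))
cradle (array([ 0.6728, -0.0481,  0.0511]), np.float64(0.001209936259390038))
boss (array([ 0.5916, -0.0667,  0.055 ]), np.float64(4.622719081975901e-05))
cradle [ 0.6721 -0.0471  0.055 ] [0.0919 0.0517 0.0919] ((672.1384887695312, -47.13295364379883), (51.7078857421875, 91.942138671875), 14.308666229248047)
[ 0.6695 -0.0451  0.055 ]
hub [ 0.5911 -0.0664  0.057 ] [ 0.5905 -0.0648  0.057 ]
150 [478. 315.] [40.2 79. ] 66.0
150 [503. 211.] [80.7 39.2] 24.6
170 [478. 315.] [37.  76.6] 65.7
170 [503. 211.] [77.6 36.4] 24.6
185 [477. 315.] [32.3 73.3] 65.2
185 [503. 211.] [74.5 32.7] 24.8
amber cap [0.6726 0.249  0.125 ]
saline cap [0.6894 0.1579 0.125 ]
```

```bash
python3 -m inch '[36.6,74.3,-3,1.6,-0.4, 36.6,74.3,-3,1.6,-0.4, 36.6,74.3,-3,1.6,-0.4, 36.6,74.3,-3,1.6,-0.4, 36.6,74.3,-3,1.6,-0.4]'
```

```text
time_s: 0.72
tool_pos: [0.2759, -0.2505, 0.2198]
ee_rot: [0.827, 0.563, 0.0, 0.0]
ft_force: [1.6, 0.0, 0.4]
finger_gap: 0.0596
finger_force: 0.0
```

```bash
python3 - <<'E'
from geo import *
# reader arm/column direction: corners of arm top in 1.5x picture
for p in((587,187),(683,187),(683,217),(587,217)): print(plane('top',(p[0]/1.5,p[1]/1.5),.166))
E
```

```text
[ 0.61140812 -0.15144936  0.166     ]
[ 0.61249737 -0.2720907   0.166     ]
[ 0.57383284 -0.2709184   0.166     ]
[ 0.57260287 -0.15084172  0.166     ]
```

```bash
python3 -m inch '[22.7,46.2,-3,2.37,-0.4, 22.7,46.2,-3,2.37,-0.4, 22.7,46.2,-3,2.37,-0.4, 22.7,46.2,-3,2.37,-0.4, 22.7,46.2,-3,2.37,-0.4]'; python3 -m inch '[8.9,18.1,-3,1.44,-0.4, 8.9,18.1,-3,1.44,-0.4, 8.9,18.1,-3,1.44,-0.4, 8.9,18.1,-3,1.44,-0.4, 8.9,18.1,-3,1.44,-0.4]'; python3 look.py p1 side | tail -5
```

```text
time_s: 1.35
tool_pos: [0.4136, 0.0298, 0.2017]
ee_rot: [0.483, 0.876, 0.0, 0.0]
ft_force: [0.8, -1.0, -0.3]
finger_gap: 0.0599
finger_force: 0.0
time_s: 1.98
tool_pos: [0.5021, 0.2101, 0.1705]
ee_rot: [0.034, 0.999, -0.0, -0.001]
ft_force: [-0.9, 0.2, 0.1]
finger_gap: 0.0598
finger_force: 0.0
 [  0.           0.           1.        ]] [0.19969466 0.58185763 0.7554284 ] [-0.22918191  0.91073037 -0.33110793  0.09172445]
{'time_s': 2.025, 'joints': array([ 2.41117047e-01,  2.73877516e-01, -1.13069184e-01,  1.18558569e+00,
       -1.00959997e-05,  3.00283438e-01]), 'qd': array([-0.0184018 , -0.01568397, -0.00833349,  0.00282047,  0.00039154,
        0.30486374]), 'joint_efforts': array([ 6.04532361e-01, -5.48633623e+01,  3.35296798e+01, -7.66484952e-02,
        3.64816503e-02,  1.85193647e+00]), 'tool_pos': array([0.50193737, 0.20951426, 0.17082021]), 'ee_rot': array([ 2.95788649e-02,  9.99562073e-01, -2.36981829e-04, -8.35073517e-04]), 'ft_force': array([ 0.47737922,  0.75695982, -0.21591001]), 'wrist_torque': array([-0.03812362,  0.04733457, -0.03405457]), 'finger_force': 0.0, 'finger_gap': 0.05968288405542839}
```

```bash
python3 -m inch '[0.1,0.1,0,0.49,-0.4, 0.1,0.1,0,0.49,-0.4, 0.1,0.1,0,0.49,-0.4, 0.1,0.1,-3,0.49,-0.4, 0.1,0.1,-6,0.49,-0.4]'; python3 -m inch '[0,0,-4,0,-0.4, 0,0,-7,0,-0.4, 0,0,-8.8,0,-0.4, 0,0,-8.8,0,-0.4, 0,0,-8.8,0,-0.4]'; python3 look.py p1 side | tail -5
```

```text
time_s: 2.65
tool_pos: [0.5032, 0.2094, 0.1112]
ee_rot: [-0.204, 0.979, 0.0, 0.0]
ft_force: [0.5, 0.9, -0.5]
finger_gap: 0.0594
finger_force: 0.0
time_s: 3.28
tool_pos: [0.5035, 0.2096, 0.0245]
ee_rot: [-0.205, 0.979, 0.0, 0.0]
ft_force: [0.3, 0.6, 0.0]
finger_gap: 0.0596
finger_force: 0.0
 [  0.           0.           1.        ]] [0.19969466 0.58185763 0.7554284 ] [-0.22918191  0.91073037 -0.33110793  0.09172445]
{'time_s': 3.325, 'joints': array([ 2.40674935e-01,  3.93299062e-01, -3.44826869e-01,  8.31252484e-01,
        3.44673267e-05, -1.71957052e-01]), 'qd': array([ 0.00076082, -0.00431834,  0.00044444, -0.00238335, -0.00057078,
       -0.00599313]), 'joint_efforts': array([-4.40884684e-02, -5.83487070e+01,  2.71415806e+01,  1.48967776e-02,
       -1.41823974e-03,  2.44806998e-02]), 'tool_pos': array([0.50368786, 0.20971275, 0.02474491]), 'ee_rot': array([-2.04855381e-01,  9.78791995e-01,  4.15776548e-05,  7.07945033e-04]), 'ft_force': array([-0.68834079, -0.024614  ,  0.06358662]), 'wrist_torque': array([-0.00403619, -0.03847629, -0.0106801 ]), 'finger_force': 0.0, 'finger_gap': 0.06001274891353652}
```

```bash
python3 -m inch '[0,0,0,0,1, 0,0,0,0,1, 0,0,0,0,1, 0,0,0,0,1, 0,0,0,0,1]'; python3 -m inch '[0,0,0,0,1, 0,0,1,0,1, 0,0,3,0,1, 0,0,5,0,1, 0,0,6,0,1]';for i in 1 2 3; do python3 -m inch '[0,0,0,0,1, 0,0,0,0,1, 0,0,0,0,1, 0,0,0,0,1, 0,0,0,0,1]'; done
```

```text
time_s: 3.95
tool_pos: [0.5037, 0.2098, 0.0249]
ee_rot: [-0.205, 0.979, 0.0, 0.001]
ft_force: [-1.5, -0.4, 5.7]
finger_gap: 0.0397
finger_force: 61.6
time_s: 4.58
tool_pos: [0.5034, 0.2097, 0.0851]
ee_rot: [-0.205, 0.979, 0.0, 0.001]
ft_force: [-0.8, 0.2, -3.4]
finger_gap: 0.0386
finger_force: 60.7
time_s: 5.2
tool_pos: [0.5031, 0.2096, 0.0835]
ee_rot: [-0.205, 0.979, -0.0, -0.0]
ft_force: [0.3, 0.6, -3.1]
finger_gap: 0.0389
finger_force: 60.7
time_s: 5.82
tool_pos: [0.5031, 0.2096, 0.0838]
ee_rot: [-0.205, 0.979, 0.0, 0.0]
ft_force: [0.1, 0.5, -3.4]
finger_gap: 0.0391
finger_force: 60.7
time_s: 6.45
tool_pos: [0.5031, 0.2096, 0.0838]
ee_rot: [-0.205, 0.979, -0.0, -0.0]
ft_force: [1.2, -0.5, -2.6]
finger_gap: 0.0392
finger_force: 60.7
```

The first cassette weighs about 3.1 N, so it is the full one. I'll carry it to the cradle, going round the clear bottle.

```bash
python3 -m inch '[0,0,6,0,1, 0,-4,7.1,0.1,1, 0,-9,7.1,0.25,1, 0,-14,7.1,0.4,1, 0,-19,7.1,0.55,1]'; python3 -m inch '[3,-3,0,0.15,1, 7,-5,0,0.3,1, 11,-6.1,0,0.45,1, 15,-6.5,0,0.6,1, 16.9,-6.5,0,0.75,1]';python3 -m inch '[0,0,0,0.1,1, 0,0,0,0.1,1, 0,0,0,0.1,1, 0,0,0,0.1,1, 0,0,0,0.1,1]'; python3 look.py p2 top side | tail -5
```

```text
time_s: 7.08
tool_pos: [0.503, 0.0182, 0.155]
ee_rot: [-0.466, 0.885, -0.0, 0.0]
ft_force: [1.4, 0.6, -3.3]
finger_gap: 0.0391
finger_force: 62.1
time_s: 7.7
tool_pos: [0.6738, -0.046, 0.1539]
ee_rot: [0.757, -0.653, -0.0, 0.0]
ft_force: [0.6, 0.3, -3.4]
finger_gap: 0.0395
finger_force: 62.1
time_s: 8.32
tool_pos: [0.672, -0.0454, 0.155]
ee_rot: [0.787, -0.616, 0.0, -0.0]
ft_force: [-1.2, -0.9, -2.3]
finger_gap: 0.0392
finger_force: 62.1
 [  0.           0.           1.        ]] [0.19969466 0.58185763 0.7554284 ] [-0.22918191  0.91073037 -0.33110793  0.09172445]
{'time_s': 8.425, 'joints': array([-1.91820833e-01,  4.97725821e-01,  1.97215445e-01,  1.27007254e+00,
       -1.95557117e-05, -2.00513830e+00]), 'qd': array([ 0.00131407,  0.00293662, -0.00129414, -0.00073021,  0.00044953,
       -0.00250069]), 'joint_efforts': array([ 1.70647134e-03, -7.54124308e+01,  3.52151513e+01,  2.48672644e-03,
        3.93656956e-03,  9.83024889e-03]), 'tool_pos': array([ 0.67207937, -0.04536754,  0.15494444]), 'ee_rot': array([ 7.87448644e-01, -6.16380258e-01,  9.94703585e-05, -3.98378228e-05]), 'ft_force': array([ 0.08923697, -0.29704577, -2.81720041]), 'wrist_torque': array([ 0.03228749,  0.01072296, -0.05443473]), 'finger_force': 62.139812707901, 'finger_gap': 0.03940820405132231}
```

```bash
python3 -m inch '[0,-0.05,-2,0,1, 0,-0.05,-4,0,1, 0,-0.05,-6,0,1, 0,-0.05,-6.5,0,1, 0,-0.05,-6.5,0,1]'; python3 look.py p3 top side | tail -5; python3 - <<'E'
import cv2,numpy as np
s=cv2.imread('pics/p3_side.png')[85:185,170:310]; t=cv2.imread('pics/p3_top.png')[70:200,260:410]
r=lambda i,f:cv2.resize(i,None,fx=f,fy=f,interpolation=cv2.INTER_CUBIC)
a=r(s,2.75);b=r(t,2.7);h=max(a.shape[0],b.shape[0])
p=lambda i:cv2.copyMakeBorder(i,0,h-i.shape[0],0,0,0)
cv2.imwrite('pics/p3c.png',np.hstack([p(a),p(b)])); print(a.shape,b.shape)
E
```

```text
time_s: 9.05
tool_pos: [0.6722, -0.0459, 0.09]
ee_rot: [0.788, -0.616, -0.0, 0.0]
ft_force: [0.1, -0.3, -2.5]
finger_gap: 0.0393
finger_force: 62.3
 [  0.           0.           1.        ]] [0.19969466 0.58185763 0.7554284 ] [-0.22918191  0.91073037 -0.33110793  0.09172445]
{'time_s': 9.15, 'joints': array([-1.92532038e-01,  5.30921248e-01,  8.71648103e-02,  1.12564476e+00,
        7.11861490e-06, -2.00616969e+00]), 'qd': array([-0.00058404, -0.00256252, -0.00033159, -0.00085739, -0.00100046,
       -0.00059685]), 'joint_efforts': array([-1.73951732e-02, -7.55066800e+01,  3.32734323e+01,  1.75031873e-03,
        3.60393613e-03,  1.50863954e-03]), 'tool_pos': array([ 0.67262076, -0.04594937,  0.09075386]), 'ee_rot': array([ 7.87547126e-01, -6.16254037e-01,  6.19852151e-04, -3.19986868e-04]), 'ft_force': array([ 0.08520174, -0.15571897, -2.77165298]), 'wrist_torque': array([ 0.0051974 , -0.00158454,  0.00930699]), 'finger_force': 62.32168436050415, 'finger_gap': 0.03937539992941829}
(275, 385, 3) (351, 405, 3)
```

View pics/p3c.png

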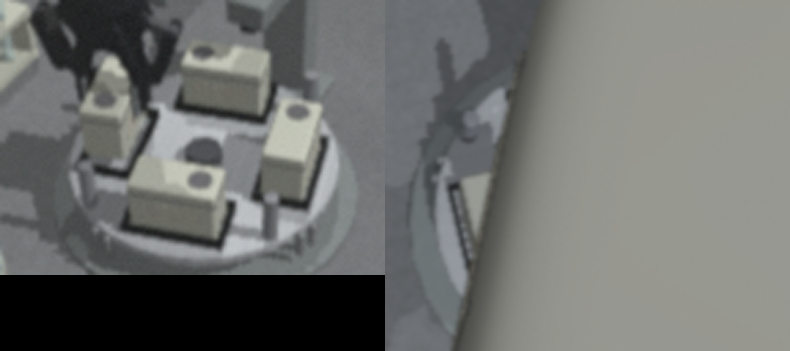

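The side crop shows the held cassette just above the cradle, with its near bottom edge at about (105,155) inside the black frame (85-155, 110-172). The arm blocks the top view. I'll lower it slowly.

```bash
python3 -m inch '[0,0,-0.4,0,1, 0,0,-0.8,0,1, 0,0,-1.0,0,1, 0,0,-1.2,0,1, 0,0,-1.4,0,1]'; python3 -m inch '[0,0,-0.1,0,1, 0,0,-0.2,0,1, 0,0,-0.3,0,1, 0,0,-0.4,0,1, 0,0,-0.4,0,1]'
```

```text
time_s: 9.78
tool_pos: [0.6726, -0.047, 0.0784]
ee_rot: [0.787, -0.616, 0.002, 0.0]
ft_force: [-7.2, -7.0, 21.7]
finger_gap: 0.0394
finger_force: 65.5
time_s: 10.4
tool_pos: [0.6728, -0.0475, 0.0748]
ee_rot: [0.787, -0.617, 0.002, 0.0]
ft_force: [-5.9, -6.9, 17.3]
finger_gap: 0.0391
finger_force: 66.1
```

Force rose to 22 N before it seated, so it has caught on the rim. I'll lift and look.

```bash
python3 -m inch '[0,0,0.5,0,1, 0,0,1.0,0,1, 0,0,1.8,0,1, 0,0,1.8,0,1, 0,0,1.8,0,1]'; python3 look.py p4 side | tail -5|cut -c1-20; python3 - <<'E'
import cv2,numpy as np
s=cv2.imread('pics/p4_side.png')[100:155,190:250]
cv2.imwrite('pics/p4c.png',cv2.resize(s,None,fx=10,fy=10,interpolation=cv2.INTER_CUBIC))
E
```

```text
time_s: 11.02
tool_pos: [0.6721, -0.0458, 0.0896]
ee_rot: [0.788, -0.616, -0.0, 0.0]
ft_force: [-0.4, -0.4, -3.8]
finger_gap: 0.0392
finger_force: 63.4
 [  0.           0. 
{'time_s': 11.075, '
       -3.54101850e-
        0.00068126])
        9.21357569e-
```

View pics/p4c.png

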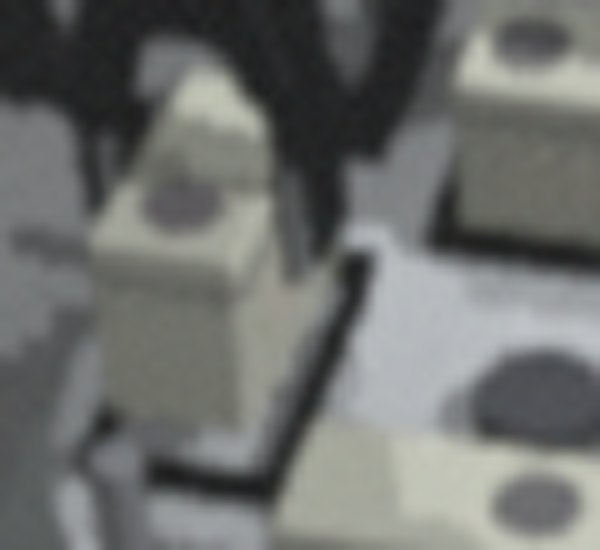

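The crop shows the cassette hanging over the cradle. Its near bottom corners are at about (105,418) and (235,440). The cradle's near wall runs along (80,455)–(270,498), and its inner-side (hub) wall goes up to (365,255). I'll measure the relative offset.

```bash
python3 - <<'E'
from geo import *
np.set_printoptions(precision=4,suppress=True)
def proj(P):
    c=C['side'];q=R.from_quat(c['attitude']).inv().apply(np.array(P)-c['position'])@c['intrinsics'].T;q=q[:,:2]/q[:,2:];return (q-[190,100])*10+4.5
a=np.radians(13.9);u=np.array([np.cos(a),np.sin(a)]);v=np.array([-u[1],u[0]])
def rect(c,w,l,z): return [[*(np.array(c)+i*w/2*u+j*l/2*v),z] for i,j in((1,1),(-1,1),(-1,-1),(1,-1))]
g=(.6721,-.0458)
print('cas bottom exp',proj(rect(g,.04,.08,.0647)));print('cas top',proj(rect(g,.04,.08,.1197)))
print('cradle outer exp',proj(rect((.6721,-.0471),.054,.094,.055)))
for p in((105,418),(235,440)): print(plane('side',(190+(p[0]-4.5)/10,100+(p[1]-4.5)/10),.0647))
for p in((95,245),(235,280)): print(plane('side',(190+(p[0]-4.5)/10,100+(p[1]-4.5)/10),.1197))
for p in((270,498),(365,250)): print('cr',plane('side',(190+(p[0]-4.5)/10,100+(p[1]-4.5)/10),.055))
print(rect(g,.04,.08,0)[:2],rect((.6721,-.0471),.054,.094,0))
s=np.load('side.npz')
E
```

```text
cas bottom exp [[110.585  414.9795]
 [258.5753 440.527 ]
 [351.7828 240.0746]
 [210.1237 217.0495]]
cas top [[ 84.5799 250.4417]
 [238.8574 275.9094]
 [336.9135  75.2184]
 [189.5029  52.3751]]
cradle outer exp [[ 83.0545 453.2538]
 [282.0723 488.0141]
 [389.1398 252.3698]
 [200.0162 221.5752]]
[ 0.6826 -0.0006  0.0647]
[ 0.6485 -0.0091  0.0647]
[ 0.6808 -0.0051  0.1197]
[ 0.6431 -0.0101  0.1197]
cr [ 0.6354 -0.0034  0.055 ]
cr [ 0.6635 -0.097   0.055 ]
[[np.float64(0.6819052079324733), np.float64(-0.0021667798873270944), 0], [np.float64(0.6430765486693456), np.float64(-0.011775901586417642), 0]] [[np.float64(0.6870186270061798), np.float64(0.005009831781061083), 0], [np.float64(0.6345999370009574), np.float64(-0.007962482512711158), 0], [np.float64(0.6571813729938203), np.float64(-0.09920983178106109), 0], [np.float64(0.7096000629990427), np.float64(-0.08623751748728885), 0]]
```

The views disagree by a few mm. I'll probe gently and use the wrist moment to see which wall is touched.

```bash
python3 - <<'E'
from rig import *; s=get_state(); print(s['ft_force'],s['wrist_torque'])
E
python3 -m inch '[0,0,-0.4,0,1, 0,0,-0.7,0,1, 0,0,-0.9,0,1, 0,0,-0.9,0,1, 0,0,-0.9,0,1]'
cat > st.py <<'E'
from rig import *; s=get_state(); print(s['tool_pos'].round(4),s['ft_force'].round(1),s['wrist_torque'].round(3))
E
python3 st.py;python3 -m inch '[0,0,-0.1,0,1, 0,0,-0.2,0,1, 0,0,-0.2,0,1, 0,0,-0.2,0,1, 0,0,-0.2,0,1]' >/dev/null; python3 st.py
```

```text
[ 0.02850581 -0.50475323 -2.82031535] [0.0168956  0.04664515 0.00612469]
time_s: 11.7
tool_pos: [0.6722, -0.0458, 0.0808]
ee_rot: [0.788, -0.616, -0.0, -0.0]
ft_force: [0.6, 0.7, -3.4]
finger_gap: 0.0392
finger_force: 63.4
[ 0.6722 -0.0458  0.0808] [ 0.6  0.7 -3.4] [ 0.055 -0.199  0.048]
[ 0.6722 -0.0459  0.0788] [ 1.   0.2 -3.7] [ 0.041 -0.38   0.046]
```

```bash
python3 -m inch '[0,0,-0.1,0,1, 0,0,-0.1,0,1, 0,0,-0.1,0,1, 0,0,-0.1,0,1, 0,0,-0.1,0,1]' >/dev/null; python3 st.py;python3 -m inch '[0,0,-0.1,0,1, 0,0,-0.1,0,1, 0,0,-0.1,0,1, 0,0,-0.1,0,1, 0,0,-0.1,0,1]' >/dev/null; python3 st.py;python3 -m inch '[0,0,-0.1,0,1, 0,0,-0.1,0,1, 0,0,-0.1,0,1, 0,0,-0.1,0,1, 0,0,-0.1,0,1]' >/dev/null; python3 st.py
```

```text
[ 0.6722 -0.0459  0.0778] [ 0.5  0.8 -3.4] [ 0.047 -0.424  0.074]
[ 0.6722 -0.0459  0.0768] [ 2.6  0.4 -2.6] [ 0.019 -0.45   0.049]
[ 0.6722 -0.0459  0.0758] [ 1.9  0.5 -2.9] [ 0.018 -0.492  0.099]
```

The cassette is now inside the walls, with only a light sideways force from the hub side. I'll ease it outward a little and carry on down.

```bash
python3 -m inch '[0.1,0,0,0,1, 0.1,0,-0.1,0,1, 0.1,0,-0.1,0,1, 0.1,0,-0.1,0,1, 0.1,0,-0.1,0,1]' >/dev/null; python3 st.py;python3 -m inch '[0,0,-0.1,0,1, 0,0,-0.1,0,1, 0,0,-0.1,0,1, 0,0,-0.1,0,1, 0,0,-0.1,0,1]' >/dev/null; python3 st.py;python3 -m inch '[0,0,-0.1,0,1, 0,0,-0.1,0,1, 0,0,-0.1,0,1, 0,0,-0.1,0,1, 0,0,-0.1,0,1]' >/dev/null; python3 st.py
```

```text
[ 0.6729 -0.046   0.0751] [-3.8 -1.2  5.5] [-0.1    0.978  0.108]
[ 0.6731 -0.0463  0.0749] [-6.1 -3.  10.6] [-0.098  1.357  0.258]
[ 0.6734 -0.0466  0.0745] [-5.1 -4.6 14. ] [-0.254  1.412  0.225]
```

The moment points to the hub-side, near-end corner, at about (-0.024, +0.039) from the tool. I'll lift, shift away from that corner and retry.

```bash
python3 -m inch '[0,0,0.3,0,1, 0,0,0.7,0,1, 0.1,-0.2,0.7,0,1, 0.1,-0.2,0.7,0,1, 0.1,-0.2,0.7,0,1]' >/dev/null; python3 st.py;python3 -m inch '[0,0,-0.2,0,1, 0,0,-0.4,0,1, 0,0,-0.5,0,1, 0,0,-0.5,0,1, 0,0,-0.5,0,1]' >/dev/null; python3 st.py;python3 -m inch '[0,0,-0.1,0,1, 0,0,-0.2,0,1, 0,0,-0.2,0,1, 0,0,-0.2,0,1, 0,0,-0.2,0,1]' >/dev/null; python3 st.py
```

```text
[ 0.674  -0.0478  0.0794] [ 0.8  0.9 -2.9] [-0.014 -0.017 -0.027]
[ 0.6741 -0.0478  0.0748] [-0.3 -0.4 -2.5] [0.067 0.221 0.075]
[ 0.6744 -0.0482  0.0744] [-3.8 -2.3  9.3] [0.15  0.995 0.157]
```

```bash
python3 look.py p5 side >/dev/null; python3 - <<'E'
import cv2,numpy as np
from rig import read_camera
ims=[read_camera('side')['image'].astype('f4') for _ in range(4)]
im=cv2.cvtColor(np.mean(ims,0).astype('u1'),cv2.COLOR_RGB2BGR); cv2.imwrite('pics/p5_avg.png',im)
s=cv2.resize(im[105:155,188:243],None,fx=12,fy=12,interpolation=cv2.INTER_LANCZOS4)
s=cv2.convertScaleAbs(s,alpha=1.5,beta=-40)
cv2.imwrite('pics/p5c.png',s)
E
```

```text
(no output)
```

View pics/p5c.png

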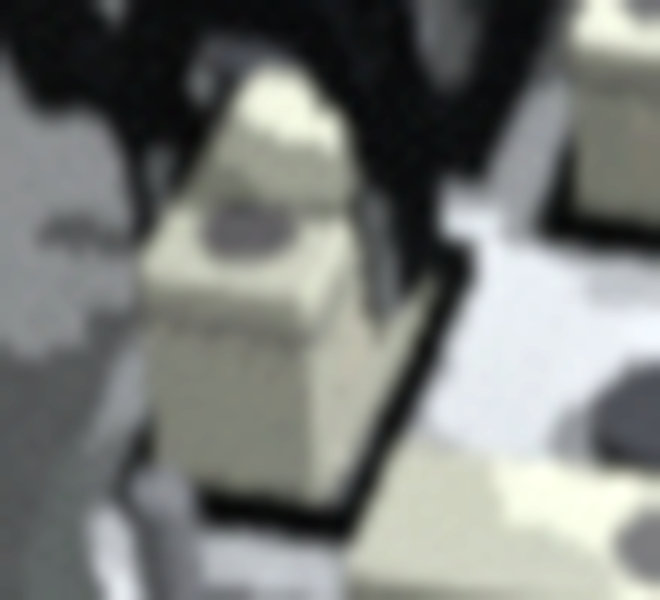

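The side view cannot settle this: the cassette leans slightly in the grip, and its bottom is at the wall tops around (165,465)–(310,500). I'll set it upright on free bench at the cradle's orientation, then measure cassette and cradle in one clear top view.

```bash
python3 -m inch '[0,0,3,0,1, 0,0,8,0,1, -3,3,8,0,1, -7,7,8,0,1, -11,11.5,8,0,1]' >/dev/null; python3 -m inch '[-4,4,0,0,1, -6.4,7.3,0,0,1, -6.4,7.3,-5,0,1, -6.4,7.3,-9,0,1, -6.4,7.3,-11.5,0,1]' ; python3 -m inch '[0,0,-0.4,0,1, 0,0,-0.8,0,1, 0,0,-1.1,0,1, 0,0,-1.3,0,1, 0,0,-1.5,0,1]'>/dev/null; python3 st.py
```

```text
time_s: 19.45
tool_pos: [0.4993, 0.1403, 0.0361]
ee_rot: [0.788, -0.616, -0.0, 0.0]
ft_force: [-0.7, 0.5, -3.5]
finger_gap: 0.0392
finger_force: 63.5
[0.5011 0.1416 0.0262] [-13.7  10.5  40.8] [ 1.071  2.684 -0.255]
```

```bash
python3 -m inch '[0,0,0.3,0,1, 0,0,0.3,0,0.6, 0,0,0.3,0,0.2, 0,0,0.3,0,-0.4, 0,0,0.3,0,-0.4]' ; python3 -m inch '[0,0,3,0,-0.4, 0,0,8,0,-0.4, 0,0,12,0,-0.4, 0,-5,14,0,-0.4, -3,-11,14,0,-0.4]'; python3 -m inch '[-4,-6,0,0,-0.4, -8,-12,0,0,-0.4, -12,-18,0,0,-0.4, -14,-24,0,0,-0.4, -14,-28,0,0,-0.4]'>/dev/null; python3 look.py p6 top side|tail -9|cut -c1-90; python3 - <<'E'
import cv2
t=cv2.imread('pics/p6_top.png')[85:225,140:405]
cv2.imwrite('pics/c6.png',cv2.resize(t,None,fx=3,fy=3,interpolation=cv2.INTER_CUBIC))
E
```

```text
time_s: 20.7
tool_pos: [0.5001, 0.14, 0.0256]
ee_rot: [0.788, -0.616, -0.0, 0.0]
ft_force: [0.7, -0.0, 0.5]
finger_gap: 0.0597
finger_force: 0.0
time_s: 21.32
tool_pos: [0.4738, 0.0332, 0.1671]
ee_rot: [0.788, -0.615, 0.002, -0.001]
ft_force: [0.2, -1.5, -0.9]
finger_gap: 0.0596
finger_force: 0.0
 [  0.         421.52037446 196.51483975]
 [  0.           0.           1.        ]] [0.39213097 0.08416823 0.95852761] [ 0.71131486
side [[392.67718447   0.         252.59716958]
 [  0.         392.67718447 188.13674284]
 [  0.           0.           1.        ]] [0.19969466 0.58185763 0.7554284 ] [-0.22918191
{'time_s': 22.05, 'joints': array([-8.41169017e-01,  5.73596399e-02, -3.98608001e-01,  1.1
       -1.11961075e-03, -2.64815517e+00]), 'qd': array([ 0.09140723, -0.02543892, -0.04361
        0.09892841]), 'joint_efforts': array([ -3.14181805, -36.38800621,  33.50150228,  -
        -0.32139977,  -1.26190346]), 'tool_pos': array([ 0.3319047 , -0.24623659,  0.16573
```

View pics/c6.png

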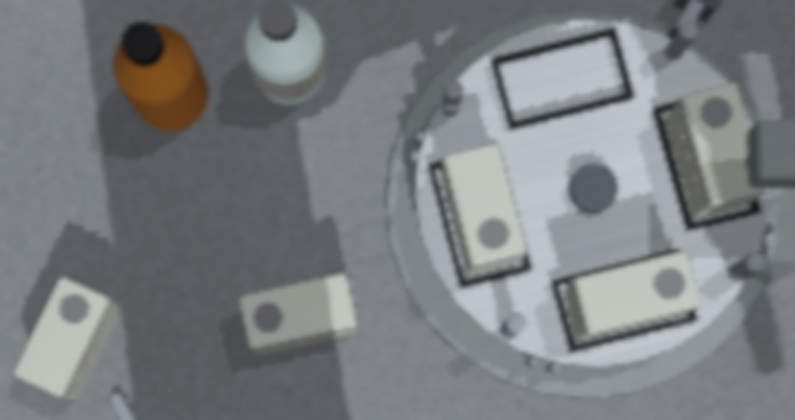

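The cassette now stands upright at c6 (298,312), parallel to the cradle. The cradle frame spans (492,60), (615,30), (635,95) and (512,126). I'll measure both in this picture.

```bash
python3 - <<'E'
from geo import *
im=C['top']['image']
def run(x0,y0,x1,y1,f,z,name,amin):
    sub=cv2.resize(im[y0:y1,x0:x1],None,fx=4,fy=4,interpolation=cv2.INTER_CUBIC)
    for th,m in f(sub):
        cs,h=cv2.findContours(m.astype('u1'),cv2.RETR_CCOMP,cv2.CHAIN_APPROX_NONE)
        for c,hh in zip(cs,h[0]):
            if cv2.contourArea(c)<amin: continue
            P=np.array([plane('top',(x0+(q[0][0]-1.5)/4,y0+(q[0][1]-1.5)/4),z)[:2]*1000 for q in c]).astype('f4')
            r=cv2.minAreaRect(P); print(name,th,'hole' if hh[3]>=0 else 'outer',np.round(r[0],1),np.round(r[1],1),round(r[2],1))
run(298,90,358,130,lambda s:[(t,s.max(2)<t) for t in(70,90,110)],.055,'cradle',2000)
def cas(s):
    hsv=cv2.cvtColor(s,cv2.COLOR_RGB2HSV); g=s.astype(int)
    return [(t,(g[...,0]-g[...,2])>t) for t in(5,8,12,16)]
run(210,165,265,210,cas,.055,'cas',3000)
print(im[188,225:255:4],im[200,225],im[170,225])
E
```

```text
cradle 90 outer [672.4 -45.1] [54. 92.] 14.9
cradle 90 hole [672.  -44.6] [46.8 88.4] 15.2
cradle 110 outer [672.4 -44.9] [55.5 93.7] 14.9
cradle 110 hole [672.1 -44.8] [45.5 86.7] 15.2
cradle 110 outer [707.6 -12.9] [23.8 64.3] 0.4Traceback (most recent call last):
  File "<stdin>", line 15, in <module>
  File "<stdin>", line 7, in run
TypeError: 'NoneType' object is not subscriptable
```

```bash
python3 - <<'E'
from geo import *
im=C['top']['image']; g=cv2.GaussianBlur(im,(3,3),0).astype(int)
print(g[188,222:262:3].tolist()); print(g[170:206:3,234].tolist())
sub=cv2.resize(im[165:212,208:268],None,fx=4,fy=4,interpolation=cv2.INTER_CUBIC)
lab=cv2.cvtColor(cv2.GaussianBlur(sub,(9,9),0),cv2.COLOR_RGB2LAB)[...,2].astype(int)
print(np.percentile(lab,[5,30,50,70,95]))
for t in(128,130,131,132,133):
    cs,_=cv2.findContours((lab>t).astype('u1'),cv2.RETR_EXTERNAL,cv2.CHAIN_APPROX_NONE)
    for c in cs:
        if cv2.contourArea(c)<3000: continue
        P=np.array([plane('top',(208+(q[0][0]-1.5)/4,165+(q[0][1]-1.5)/4),.055)[:2]*1000 for q in c]).astype('f4')
        r=cv2.minAreaRect(P); print(t,np.round(r[0],1),np.round(r[1],1),round(r[2],1))
# dot centre
for p in((267,317),):
    print(plane('top',T(*p),.055))
E
```

```text
[[141, 145, 139], [114, 116, 116], [91, 92, 96], [95, 95, 99], [135, 138, 133], [147, 151, 145], [147, 151, 145], [148, 152, 145], [148, 152, 145], [161, 165, 158], [192, 196, 189], [192, 196, 190], [146, 150, 149], [128, 131, 136]]
[[92, 95, 99], [92, 95, 99], [90, 94, 97], [98, 102, 103], [144, 148, 142], [147, 150, 144], [135, 138, 133], [127, 130, 127], [143, 146, 140], [141, 145, 139], [95, 97, 94], [76, 79, 81]]
[125. 125. 126. 126. 131.]
128 [496.3 144.2] [46.  80.9] 14.1
130 [498.3 143.4] [41.5 75.5] 10.8
[0.49388622 0.16665567 0.055     ]
```

The cassette had shifted 4.8 mm along its length in the grip, and the dot confirms it. I'll regrasp at (0.4993, 0.1449); the cradle is at (0.6722, -0.0449), at 15°.

```bash
python3 -m inch '[2,6,0,0,-0.4, 4,12,0,0,-0.4, 7,18,0,0,-0.4, 10,24,0,0,-0.4, 13,30,0,0,-0.4]' >/dev/null; python3 -m inch '[2,5,0,0,-0.4, 3.7,9.1,0,0,-0.4, 3.7,9.1,-2,0,-0.4, 3.7,9.1,-4,0,-0.4, 3.7,9.1,-5,0,-0.4]'; python3 st.py
```

```text
time_s: 23.3
tool_pos: [0.4925, 0.137, 0.1147]
ee_rot: [0.788, -0.616, -0.001, 0.001]
ft_force: [0.1, -0.3, 0.3]
finger_gap: 0.0599
finger_force: 0.0
[0.4925 0.137  0.1147] [ 0.1 -0.3  0.3] [-0.022  0.02  -0.031]
```

```bash
python3 -m inch '[0.7,0.8,-1,0,-0.4, 0.7,0.8,-5,0,-0.4, 0.7,0.8,-8,0,-0.4, 0.7,0.8,-8.9,0,-0.4, 0.7,0.8,-8.9,0,-0.4]'; python3 -m inch '[0,0,0,0,0.2, 0,0,0,0,0.4, 0,0,0,0,1, 0,0,0,0,1, 0,0,0,0,1]'; python3 st.py; python3 -m inch '[0,0,1,0,1, 0,0,4,0,1, 0,0,8,0,1, 0,0,11,0,1, 0,0,11,0,1]'; python3 st.py
```

```text
time_s: 23.92
tool_pos: [0.5006, 0.1447, 0.027]
ee_rot: [0.788, -0.616, -0.0, 0.0]
ft_force: [0.5, -0.3, 0.2]
finger_gap: 0.0599
finger_force: 0.0
time_s: 24.55
tool_pos: [0.5011, 0.1447, 0.0282]
ee_rot: [0.788, -0.616, 0.001, -0.001]
ft_force: [-0.1, -0.0, 6.4]
finger_gap: 0.0392
finger_force: 61.7
[0.5011 0.1447 0.0282] [-0.1 -0.   6.4] [0.005 0.332 0.024]
time_s: 25.18
tool_pos: [0.5014, 0.1447, 0.1394]
ee_rot: [0.788, -0.616, 0.002, -0.002]
ft_force: [0.1, -0.3, -3.8]
finger_gap: 0.0392
finger_force: 61.4
[0.5014 0.1447 0.1394] [ 0.1 -0.3 -3.8] [ 0.011 -0.001 -0.026]
```

```bash
python3 -m inch '[0,-3,1.6,0.02,1, 3,-7,1.6,0.02,1, 7,-11,1.6,0.02,1, 11,-15,1.6,0.02,1, 15,-18.5,1.6,0.02,1]'; python3 -m inch '[2.1,-0.5,0,0,1, 2.1,-0.5,0,0,1, 2.1,-0.5,0,0,1, 2.1,-0.5,-2,0,1, 2.1,-0.5,-4,0,1]'; python3 -m inch '[0,0,-0.8,0,1, 0,0,-1.5,0,1, 0,0,-1.5,0,1, 0,0,-1.5,0,1, 0,0,-1.5,0,1]'; python3 st.py
```

```text
time_s: 25.8
tool_pos: [0.6508, -0.042, 0.1513]
ee_rot: [0.794, -0.609, -0.001, 0.0]
ft_force: [0.9, 0.3, -2.8]
finger_gap: 0.0387
finger_force: 61.4
time_s: 26.42
tool_pos: [0.6703, -0.0446, 0.1127]
ee_rot: [0.794, -0.608, 0.0, -0.0]
ft_force: [-0.4, -0.5, -3.2]
finger_gap: 0.0392
finger_force: 61.6
time_s: 27.05
tool_pos: [0.6715, -0.0455, 0.0983]
ee_rot: [0.794, -0.608, 0.0, -0.0]
ft_force: [-0.0, 0.3, -2.7]
finger_gap: 0.0388
finger_force: 61.6
[ 0.6715 -0.0455  0.0983] [-0.   0.3 -2.7] [-0.015  0.008  0.023]
```

```bash
python3 -m inch '[0.08,0,-0.4,0,1, 0.08,0,-0.8,0,1, 0.08,0,-1.1,0,1, 0.08,0,-1.1,0,1, 0.08,0,-1.1,0,1]' >/dev/null; python3 st.py; python3 -m inch '[0,0,-0.2,0,1, 0,0,-0.4,0,1, 0,0,-0.7,0,1, 0,0,-0.7,0,1, 0,0,-0.7,0,1]' >/dev/null; python3 st.py;
```

```text
[ 0.6721 -0.0455  0.0868] [-1.1  0.1 -2.7] [-0.035 -0.02   0.016]
[ 0.672  -0.0455  0.0798] [-0.7  0.3 -3.2] [ 0.011 -0.028 -0.012]
```

Passed the rim level without any contact. Continuing.

```bash
python3 -m inch '[0,0,-0.1,0,1, 0,0,-0.2,0,1, 0,0,-0.4,0,1, 0,0,-0.4,0,1, 0,0,-0.4,0,1]' >/dev/null; python3 st.py; python3 -m inch '[0,0,-0.1,0,1, 0,0,-0.2,0,1, 0,0,-0.2,0,1, 0,0,-0.2,0,1, 0,0,-0.2,0,1]' >/dev/null; python3 st.py
```

```text
[ 0.672  -0.0454  0.0758] [ 0.3 -0.2 -2.2] [ 0.016 -0.056 -0.003]
[ 0.672  -0.0454  0.0738] [ 0.1 -0.2 -3.6] [ 0.044 -0.037 -0.019]
```

```bash
python3 -m inch '[0,0,-0.1,0,1, 0,0,-0.1,0,1, 0,0,-0.1,0,1, 0,0,-0.1,0,1, 0,0,-0.1,0,1]' >/dev/null; python3 st.py; python3 -m inch '[0,0,-0.1,0,1, 0,0,-0.1,0,1, 0,0,-0.1,0,1, 0,0,-0.1,0,1, 0,0,-0.1,0,1]' >/dev/null; python3 st.py
```

```text
[ 0.6721 -0.0455  0.0732] [-2.4  1.   5.7] [ 0.03   0.537 -0.013]
[ 0.6721 -0.0455  0.0732] [-5.5  0.7 12. ] [ 0.115  1.133 -0.166]
```

Seated at floor height with light contact. Release, retreat, and compute the pushing arc.

```bash
python3 -m inch '[0,0,0.15,0,1, 0,0,0.15,0,0.7, 0,0,0.15,0,0.2, 0,0,0.15,0,-0.4, 0,0,0.15,0,-0.4]'; python3 -m inch '[0,0,1,0,-0.4, 0,0,4,0,-0.4, 0,0,8,0,-0.4, -5,1,9.5,0,-0.4, -11,1.5,9.5,0,-0.4]'; python3 -m inch '[-4,0,0,-0.2,1, -8,0.3,0,-0.4,1, -8.7,0.4,0,-0.58,1, -8.7,0.4,0,-0.58,1, -8.7,0.4,0,-0.58,1]'; python3 look.py p7 side >/dev/null; python3 - <<'E'
from geo import *
print('peg150',plane('top',T(513,318),.095),'peg60',plane('top',T(452,92),.095))
h=np.array([.5912,-.066])
for t in list(range(162,52,-4))+[53.6]:
    print(t,(100*(h+.121*np.array([np.cos(np.radians(t)),np.sin(np.radians(t))]))).round(1),round(np.radians(t+90),2))
s=cv2.imread('pics/p7_side.png')[85:205,170:320]
cv2.imwrite('pics/c7.png',cv2.resize(s,None,fx=4,fy=4,interpolation=cv2.INTER_CUBIC))
E
```

```text
time_s: 31.42
tool_pos: [0.6721, -0.0455, 0.073]
ee_rot: [0.794, -0.608, -0.0, 0.0]
ft_force: [-0.7, -0.1, -0.4]
finger_gap: 0.0599
finger_force: 0.0
time_s: 32.05
tool_pos: [0.5621, -0.0304, 0.1699]
ee_rot: [0.794, -0.608, 0.002, -0.001]
ft_force: [-0.4, 0.7, -0.0]
finger_gap: 0.0597
finger_force: 0.0
time_s: 32.67
tool_pos: [0.4757, -0.0266, 0.1687]
ee_rot: [-0.588, 0.809, -0.0, 0.0]
ft_force: [0.5, -0.9, -0.7]
finger_gap: 0.0001
finger_force: 0.0
peg150 [ 0.49088267 -0.0058644   0.095     ] peg60 [0.64914561 0.03707919 0.095     ]
162 [47.6 -2.9] 4.4
158 [47.9 -2.1] 4.33
154 [48.2 -1.3] 4.26
150 [48.6 -0.6] 4.19
146 [49.1  0.2] 4.12
142 [49.6  0.8] 4.05
138 [50.1  1.5] 3.98
134 [50.7  2.1] 3.91
130 [51.3  2.7] 3.84
126 [52.   3.2] 3.77
122 [52.7  3.7] 3.7
118 [53.4  4.1] 3.63
114 [54.2  4.5] 3.56
110 [55.   4.8] 3.49
106 [55.8  5. ] 3.42
102 [56.6  5.2] 3.35
98 [57.4  5.4] 3.28
94 [58.3  5.5] 3.21
90 [59.1  5.5] 3.14
86 [60.   5.5] 3.07
82 [60.8  5.4] 3.0
78 [61.6  5.2] 2.93
74 [62.5  5. ] 2.86
70 [63.3  4.8] 2.79
66 [64.   4.5] 2.72
62 [64.8  4.1] 2.65
58 [65.5  3.7] 2.58
54 [66.2  3.2] 2.51
53.6 [66.3  3.1] 2.51
```

View pics/c7.png

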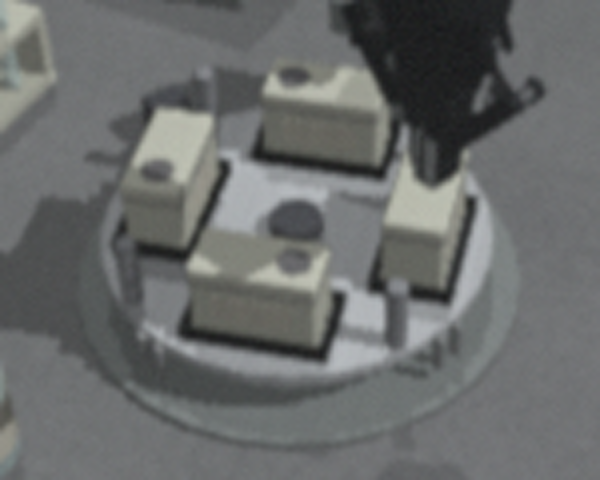

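The cassette sits level in the cradle at c7 (165,180), like its neighbours, and the peg to push is at (397,310). I'll descend behind the peg and push along the arc.

```bash
python3 -m inch '[0,-0.1,-4,0,1, 0,-0.1,-7,0,1, 0,-0.1,-9.4,0,1, 0,-0.1,-9.4,0,1, 0,-0.1,-9.4,0,1]'; python3 st.py; python3 -m inch '[0.3,0.7,0,-0.07,1, 0.6,1.5,0,-0.14,1, 1.0,2.2,0,-0.21,1, 1.5,3.0,0,-0.28,1, 2.0,3.6,0,-0.35,1]'; python3 st.py
```

```text
time_s: 33.35
tool_pos: [0.4757, -0.0276, 0.0749]
ee_rot: [-0.587, 0.81, -0.0, 0.0]
ft_force: [0.7, 0.3, 0.6]
finger_gap: 0.0002
finger_force: 0.0
[ 0.4757 -0.0276  0.0749] [0.7 0.3 0.6] [ 0.019  0.008 -0.038]
time_s: 33.98
tool_pos: [0.4946, 0.0077, 0.0755]
ee_rot: [-0.436, 0.9, -0.001, -0.001]
ft_force: [-6.1, -3.2, 4.8]
finger_gap: 0.0001
finger_force: 3.2
[0.4946 0.0077 0.0755] [-6.1 -3.2  4.8] [-0.724  1.052 -0.022]
```

```bash
python3 -m inch '[0.5,0.7,0,-0.07,1, 1.1,1.3,0,-0.14,1, 1.7,1.9,0,-0.21,1, 2.4,2.4,0,-0.28,1, 3.1,2.9,0,-0.35,1]'; python3 st.py; python3 -m inch '[0.7,0.4,0,-0.07,1, 1.5,0.8,0,-0.14,1, 2.3,1.1,0,-0.21,1, 3.1,1.3,0,-0.28,1, 3.9,1.5,0,-0.35,1]'; python3 st.py
```

```text
time_s: 34.6
tool_pos: [0.5269, 0.0376, 0.0756]
ee_rot: [-0.273, 0.962, -0.0, 0.001]
ft_force: [0.4, -0.9, -0.1]
finger_gap: 0.0003
finger_force: 0.5
[0.5269 0.0376 0.0756] [ 0.4 -0.9 -0.1] [-0.293  0.07  -0.045]
time_s: 35.22
tool_pos: [0.5658, 0.0527, 0.0756]
ee_rot: [-0.101, 0.995, -0.0, 0.001]
ft_force: [-0.6, -0.7, -0.9]
finger_gap: -0.0
finger_force: 0.5
[0.5658 0.0527 0.0756] [-0.6 -0.7 -0.9] [-0.044  0.246  0.035]
```

```bash
python3 -m inch '[0.8,0.2,0,-0.07,1, 1.7,0.3,0,-0.14,1, 2.5,0.3,0,-0.21,1, 3.4,0.3,0,-0.28,1, 4.2,0.2,0,-0.35,1]' >/dev/null; python3 st.py; python3 -m inch '[0.6,-0.1,0,-0.05,1, 1.2,-0.3,0,-0.1,1, 1.8,-0.5,0,-0.16,1, 2.5,-0.6,0,-0.21,1, 3.0,-0.8,0,-0.26,1]'; python3 st.py; python3 look.py p8 side >/dev/null; python3 -c "
import cv2
s=cv2.imread('pics/p8_side.png')[85:205,170:320]
cv2.imwrite('pics/c8.png',cv2.resize(s,None,fx=4,fy=4,interpolation=cv2.INTER_CUBIC))"
```

```text
[0.6078 0.0547 0.0756] [-0.4  1.  -0.6] [0.201 0.206 0.007]
time_s: 36.48
tool_pos: [0.6378, 0.0467, 0.0756]
ee_rot: [0.202, 0.979, 0.0, 0.001]
ft_force: [-0.6, 1.3, -0.6]
finger_gap: -0.0003
finger_force: 0.5
[0.6378 0.0467 0.0756] [-0.6  1.3 -0.6] [0.188 0.117 0.007]
```

View pics/c8.png

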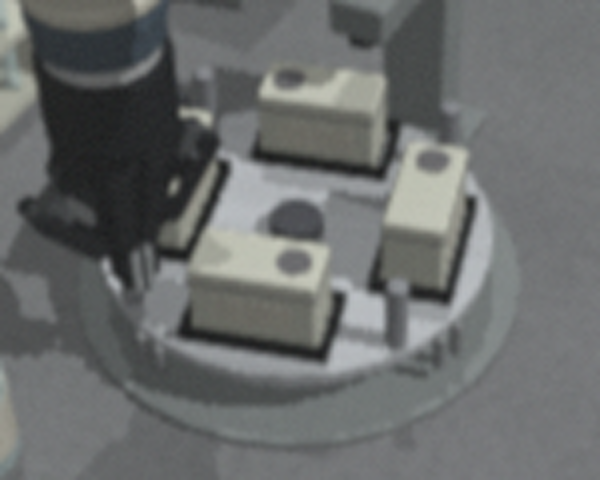

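The picture looks like the earlier one turned by one station. The tool is in contact with the peg at c8 (135,285), with about 13° to go.

```bash
python3 -m inch '[0.5,-0.2,0,-0.04,1, 0.95,-0.45,0,-0.08,1, 1.3,-0.7,0,-0.12,1, 1.7,-1.0,0,-0.15,1, 2.0,-1.2,0,-0.18,1]'; python3 st.py; python3 -m inch '[0.15,-0.1,0,-0.02,1, 0.3,-0.2,0,-0.04,1, 0.3,-0.2,0,-0.04,1, 0.3,-0.2,0,-0.04,1, 0.3,-0.2,0,-0.04,1]';python3 st.py
```

```text
time_s: 37.15
tool_pos: [0.6562, 0.0359, 0.0744]
ee_rot: [0.289, 0.957, 0.001, -0.001]
ft_force: [-2.4, 6.4, 1.5]
finger_gap: -0.0002
finger_force: 2.5
[0.6562 0.0359 0.0744] [-2.4  6.4  1.5] [1.142 0.398 0.029]
time_s: 37.78
tool_pos: [0.6601, 0.0323, 0.0743]
ee_rot: [0.308, 0.951, -0.0, 0.0]
ft_force: [-0.8, -1.1, -0.7]
finger_gap: 0.0
finger_force: 0.0
[0.6601 0.0323 0.0743] [-0.8 -1.1 -0.7] [-0.004  0.028  0.037]
```

Force peaked at 7 N and then fell to zero, so it has clicked. I'll back off, rise, and check from the top.

```bash
python3 -m inch '[-0.8,0.6,0,0,1, -1.2,0.9,2,0,1, -1.2,0.9,6,0,1, -1.2,0.9,10,0,1, -1.2,0.9,10,0,1]'>/dev/null; python3 -m inch '[-6,0,0,0,1, -12,-4,0,0,1, -18,-9,0,0,1, -22,-14,0,0,1, -26,-19,0,0,1]'>/dev/null; python3 -m inch '[-2,-6,0,0,1, -4,-10,0,0,1, -4,-10,0,0,1, -4,-10,0,0,1, -4,-10,0,0,1]'; python3 look.py p9 top side >/dev/null; python3 - <<'E'
import cv2
t=cv2.imread('pics/p9_top.png')[75:235,135:405]
cv2.imwrite('pics/c9.png',cv2.resize(t,None,fx=2.9,fy=2.9,interpolation=cv2.INTER_CUBIC))
E
```

```text
time_s: 39.65
tool_pos: [0.366, -0.2259, 0.174]
ee_rot: [0.307, 0.952, 0.0, -0.0]
ft_force: [1.4, -0.1, 0.8]
finger_gap: 0.0002
finger_force: 0.0
```

View pics/c9.png

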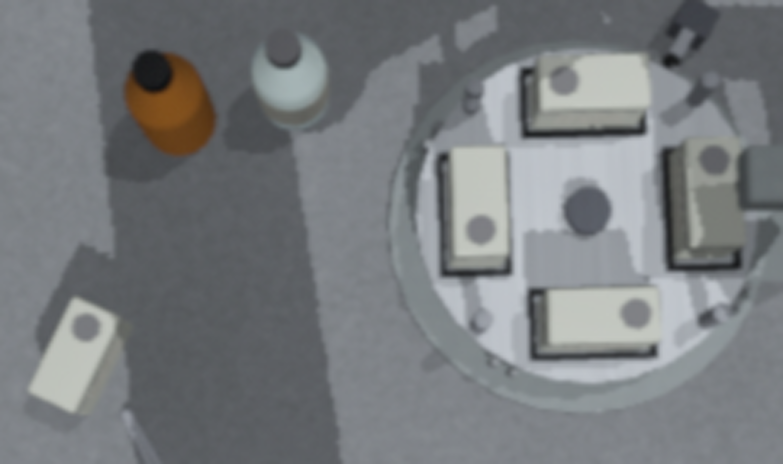

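The disc sits square to the reader, and our cassette is under the reader at c9 (708,195) with its dot end up, as expected. The spent cassette stands at (75,355), and both bottles are where they were.

```bash
python3 -c "
from rig import *; print(sign_off())"
```

```text
the job is handed in; nothing more can be done
None
```

The job is handed in: the full cassette is upright in its cradle, clicked home under the reader; the spent one, which I never lifted because the first weighed about 3.1 N (clearly the full one), and both bottles stand untouched; seating took two tries (22 N on the rim) and one bench set-down reached about 41 N at the wrist.

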